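# Clear and lift the reagent bottle carrier

### The arm

A 7-joint arm with a two-finger parallel gripper is mounted at the origin on a cart in front of the work surface, level with it; the furniture and walls round the work are solid. World frame = base frame: x ahead of the robot, y to its left, z up, the work surface at z = 0. Lengths are in m, angles in rad, forces in N, time in s.
With the tool pointing down it reaches from about 0.4 to 0.85 m from the base axis. Payload 10.4 kg.
Tool frame: the origin (TCP) lies between the finger pads; the fingertips stand 11 mm ahead of it and the grasp point (between the pads) lies 8 mm behind it (tip_reach is the distance from the TCP to the fingertips, in m); z points along the fingers, y is the line along which they close (so a half turn about z gives the same grasp; the last joint's range is limited). The gripper opens to 85 mm and grips with 20 to 120 N. Pads are 22 mm wide; open, the fingers measure 114 mm over their backs; the gripper's body (76 mm by 85 mm) begins 54 mm behind the grasp point. The pads swing forward as they close: fully open they stand 13 mm farther back than shut.
Start: joints at [1.221, 0.332, -0.065, 1.46, 0.022, 1.35, -0.088], TCP at [0.201, -0.592, 0.242] pointing down, gripper open.
Joint ranges: [-2.6, 2.6], [-0.5, 2.12], [-1.47, 1.34], [0.16, 2.42], [-1.27, 4.41], [0.06, 2.06], [-2.6, 2.6]. Speed limits (rad/s): [2.22, 2.22, 2.79, 2.79, 3.14, 3.14, 3.14].

### API

Orientations are given as a unit quaternion [x, y, z, w].
In Python, from workcell import * gives the robot as it stands.
- The arm moves only by the shell command python3 -m inch 'ROWS' [OPENING] [FORCE]. ROWS is JSON, a list of rows, each an object with "slide": the shift along the world's x, y, z in m, a list of three; "yaw": the turn about the world's z in rad. A call has 1 to 20 rows; each row is the pose to reach, as a shift and turn from the pose commanded when the call began; what a row does not reach only later rows make up. A row lasts 1/12 s, in which the tool goes at most 41.7 mm and 7.16 degrees, less where a joint would pass 70% of its speed; a pose out of reach is approached as far as the arm can. A call with a gripper value outside its range is refused whole. OPENING is the closure in counts, from 0 (fully open) to 255 (shut), set as the call begins (- or left out, the last holds). The fingers move at their own pace and stop on an object; FORCE is the grip in N (left out, the last holds). Time passes only in rows, so rows that repeat a pose let the fingers close. It gives the time, the measured TCP pose, the force, the opening and the grip force at its end, in the units of the state.
- get_obs(): the state, without advancing time (a new reading comes with each control period).
- camera(name): name is "scene" or "top" or "wrist"; returns a dict with "frame" (400x640x3 uint8, red, green, blue), "fx", "fy", "cx", "cy" (pixels), "k1" (the pictures are not rectified: a ray, as slopes to the right and down, at radius r is drawn at 1 + k1 r^2 times it, then the intrinsics apply), "extrinsics" (4x4, takes a point from world to camera coordinates). Camera axes: x right, y down, z forward; pixel columns grow to the right and rows downward; lengths in m; the calibration is good to about 2 mm. A picture is of the moment at which its call begins. There is no depth.
- hand_in(): hands the job in; it is judged then, once.
The state is a dict: "clock": time; "joint_pos": joint angles; "joint_velocities": joint speeds; "tau": joint torques, N m; "position": TCP position; "ee_rot": TCP orientation; "ft_force": force on the tool from outside, world axes, zero at the start; "torque": the same for the moment, N m; "grip_width": opening from 0.0 (shut) to 1.0 (fully open); "grasp_force": force on a finger pad.
Only numpy, scipy, OpenCV 4.12 (cv2) and the standard library are available. Lean on these libraries where they do the work, as an engineer would, in place of code of your own. Each camera call takes 0.05 s, during which the arm holds its last target. There are 200 camera calls.

### The job

A black cuvette block has been left in the grey bottle carrier, against its blue finger grip: first take it out and stand it upright by itself on the open desk top. Then take the carrier by its grip, lift it straight up about 15 cm off the desk with its three bottles still standing in their wells, and finish while holding it there in the air, level and still. Keep the carrier level throughout, and do not disturb the tape roll, the wash bottle or the glass dish.

Things in the scene. Friction and masses are not known exactly. Their poses are not given: they have to be found in the camera images.
- carrier: Loose bottle carrier, about 0.3 kg empty: grey plate 120 (its x) x 172 (its y) x 18 mm thick, flat on the desk right of the tube rack; four round wells 32 mm wide, floors 8 mm above the underside, at x +-37, y +-65 mm; a blue upright grip in its middle. Origin: centre of its underside; z up.
- grip (a point): Point inside the carrier's blue upright finger grip, 54 mm above the carrier's underside, with the carrier's axes. The grip is 14 mm thick along x (pinch it along x), 40 mm wide along y, and its flat top is 70 mm above the underside.
- cuvette_block: Loose 60 g block: black foam base 32 (its x) x 50 (its y) x 20 mm high, two clear cuvettes fixed in it to 50 mm height (12 mm along x, 36 along y). Origin: centre of underside, z up. It starts on the carrier's upper face, close against the grip's -x side, so no finger fits between; its 50 mm side lies along the carrier's x. Pinch its base across the 32 mm: there is room on both sides.
- white_bottle_a: Small white bottle with a blue cap, 26 mm diameter, 58 mm high, 40 g, standing loosely in one of the carrier's wells. Origin: centre of its underside; z up.
- white_bottle_b: Second bottle of the same kind, in another well. Origin: centre of its underside; z up.
- brown_bottle: Brown dropper bottle with a red rubber teat, 30 mm diameter, 97 mm high, 50 g, standing in another well. Origin: centre of its underside; z up. One well is empty.
- tape: Bystander: roll of tan tape lying on the desk left of the test-tube rack, 62 mm diameter, 18 mm high. Origin: centre of its underside.
- washer_bottle: Bystander: white wash bottle with a red bent spout, 62 mm body diameter, 99 mm over the spout, 158 mm high, on the desk left of the test-tube rack. Origin: centre of the underside of its whole outline (the body's axis lies 19 mm to its +y).
- petri: Bystander: clear glass dish on the desk, 64 mm diameter, 17 mm high. Origin: centre of its underside. Round these three bystanders, left of the fixed tube rack, the desk top (z = 0) is open (x 0.40 to 0.65, y 0.33 to 0.60). The rack covers x 0.40 to 0.55, y 0.07 to 0.30; its tubes reach 140 mm above the desk.
There are look-alikes about, which are no part of the job. What is shaped like the white_bottle_a but pink or purple is not meant.

How it is judged:
By the outcome, as a careful person would: the job done as asked, in the order asked, and still so for the second after the job is handed in, while the arm keeps its last pose, push and grip.
It also fails if it takes over 67 s, if anything falls off the work surface, if the arm or the gripper's body presses on something with over 40 N, if the wrist force passes 120 N, or if a joint passes its speed limit or range.

## Working session

There is one attempt and no reset: what is moved stays moved. The work goes in short steps, Python scripts to look and compute and a shell command to move; the robot and the scene stay as the last step left them, time stands still between calls to the robot, and variables do not carry over. Pictures are saved under pics/ and viewed, at most 13 in all, crops included, and the job is handed in when it is done.

```bash
mkdir -p pics; ls; cat > h.py <<'E'
from workcell import *
import numpy as np, cv2
def shot(n,f):
    c=camera(n); cv2.imwrite('pics/'+f+'.png',c['frame'][...,::-1]); np.save('pics/'+f+'.npy',c,allow_pickle=True); return c
def load(f): return np.load('pics/'+f+'.npy',allow_pickle=True).item()
def ray(c,u,v):
    K=np.array([[c['fx'],0,c['cx']],[0,c['fy'],c['cy']],[0,0,1]])
    d=np.array([(u-c['cx'])/c['fx'],(v-c['cy'])/c['fy']]); s=d.copy()
    for _ in range(20): s=d/(1+c['k1']*(s@s))
    E=np.array(c['extrinsics']); R,t=E[:3,:3],E[:3,3]
    return -R.T@t, R.T@np.array([s[0],s[1],1])
def plane(c,u,v,z):
    o,d=ray(c,u,v); return o+d*(z-o[2])/d[2]
def proj(c,p):
    E=np.array(c['extrinsics']); q=E[:3,:3]@np.asarray(p)+E[:3,3]; s=q[:2]/q[2]; s=s*(1+c['k1']*(s@s))
    return np.array([s[0]*c['fx']+c['cx'],s[1]*c['fy']+c['cy']])
E
python3 - <<'E'
from h import *
a=shot('scene','s0');b=shot('top','t0')
np.set_printoptions(precision=3,suppress=True)
for c in(a,b): print(ray(c,320,200),c['k1'],c['fx'])
o=get_obs();print(o)
E
```

```text
pics
(array([-0.357, -0.233,  0.636]), array([ 0.751,  0.395, -0.53 ])) 0.042359641925786874 446.17530931974966
(array([0.389, 0.189, 1.131]), array([ 0.073, -0.017, -0.997])) -0.10174807397006898 409.1862559229248
{'clock': 0.1, 'joint_pos': array([ 1.221,  0.333, -0.065,  1.461,  0.022,  1.35 , -0.088]), 'joint_velocities': array([-0.   , -0.001,  0.001, -0.002,  0.001, -0.   , -0.001]), 'tau': array([  0.001, -62.675,   0.049, -39.243,   0.016,   0.007,  -0.   ]), 'position': array([ 0.201, -0.592,  0.242]), 'ee_rot': array([ 0.987,  0.163, -0.   , -0.001]), 'ft_force': array([ 0.507, -0.525, -0.38 ]), 'torque': array([ 0.03 ,  0.049, -0.002]), 'grasp_force': 0.0, 'grip_width': 1.001836362075882}
```

View pics/t0.png

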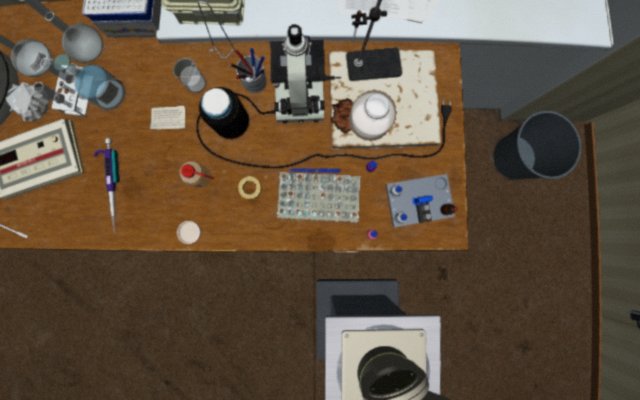

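View pics/s0.png

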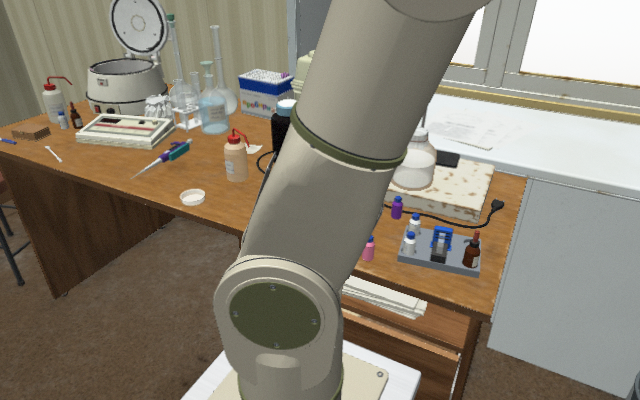

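The top view shows the carrier at about (421,200), turned slightly, with white bottles at (397,190) and (402,217) and the brown one at (448,210). The grip is near (423,197) and the black block below it at about (424,212). The scene view agrees: carrier at (440,250), block in front of the grip.

```bash
python3 - <<'E'
from h import *
np.set_printoptions(precision=4,suppress=True)
c=load('t0');f=c['frame'];x0,y0=375,165
r=f[y0:y0+75,x0:x0+95]
cv2.imwrite('pics/t0c.png',cv2.resize(r,None,fx=8,fy=8,interpolation=cv2.INTER_CUBIC)[...,::-1])
hsv=cv2.cvtColor(f,cv2.COLOR_RGB2HSV)
wood=((hsv[...,0]<22)&(hsv[...,1]>110)).astype(np.uint8)
m=np.zeros_like(wood);m[y0:y0+75,x0+5:x0+90]=((hsv[...,1]<95)&(hsv[...,2]>90))[y0:y0+75,x0+5:x0+90]
m=cv2.morphologyEx(m,cv2.MORPH_CLOSE,np.ones((5,5)))
k=max(cv2.findContours(m,0,2)[0],key=cv2.contourArea)
rr=cv2.minAreaRect(k);print(rr)
P=np.array([plane(c,*p,.018) for p in cv2.boxPoints(rr)]);print(P,P.mean(0),np.linalg.norm(np.diff(P,axis=0),axis=1))
b=np.zeros_like(wood);b[y0:y0+75,x0:x0+95]=((abs(hsv[...,0].astype(int)-112)<12)&(hsv[...,1]>150))[y0:y0+75,x0:x0+95]
for k in cv2.findContours(b,0,2)[0]:
    if cv2.contourArea(k)>8: q=cv2.minAreaRect(k);print('blue',q,plane(c,*q[0],.07))
E
```

```text
((419.96417236328125, 199.91928100585938), (44.9770622253418, 62.925048828125), 80.13418579101562)
[[ 0.5167 -0.009   0.018 ]
 [ 0.5469 -0.1837  0.018 ]
 [ 0.4236 -0.202   0.018 ]
 [ 0.395  -0.0284  0.018 ]] [ 0.4705 -0.1058  0.018 ] [0.1773 0.1246 0.176 ]
blue ((403.5, 217.0), (4.0, 5.0), 90.0) [ 0.4219 -0.0468  0.07  ]
blue ((422.4729919433594, 199.8378448486328), (7.069156646728516, 19.72787857055664), 80.53767395019531) [ 0.4667 -0.098   0.07  ]
blue ((398.0, 189.0), (4.0, 4.0), 90.0) [ 0.4953 -0.0336  0.07  ]
```

View pics/t0c.png

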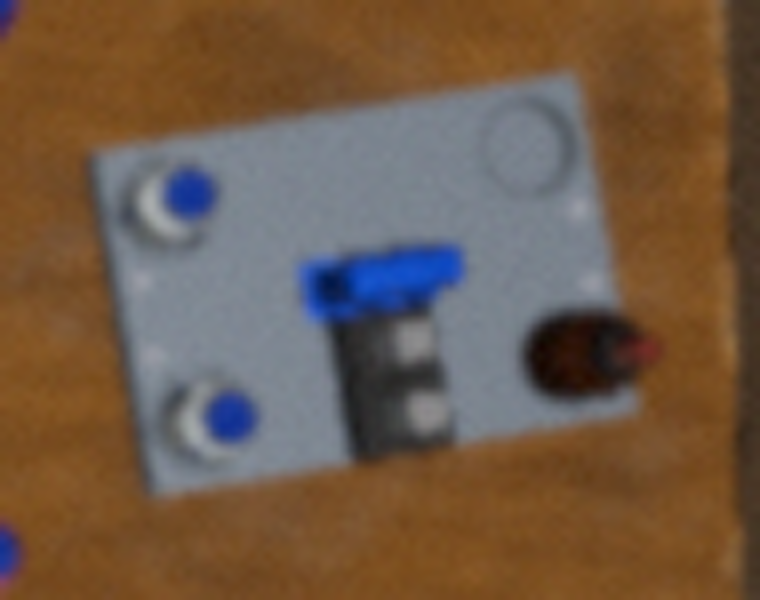

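The crop shows the yaw is about +9.4° and the block base is at about crop (395,390), close on the grip's near side. The empty well is the far-right one. I'll go above the block and look closely with the wrist camera.

```bash
R='{"slide":[0.238,0.481,0.03],"yaw":-0.16}'; python3 -m inch '[{"slide":[0.02,0.04,0.01],"yaw":-0.03},{"slide":[0.1,0.2,0.02],"yaw":-0.16},{"slide":[0.1,0.2,0.03],"yaw":-0.16},{"slide":[0.1,0.2,0.03],"yaw":-0.16},{"slide":[0.1,0.2,0.03],"yaw":-0.16},{"slide":[0.17,0.35,0.03],"yaw":-0.16},{"slide":[0.17,0.35,0.03],"yaw":-0.16},{"slide":[0.17,0.35,0.03],"yaw":-0.16},{"slide":[0.17,0.35,0.03],"yaw":-0.16},{"slide":[0.238,0.481,0.03],"yaw":-0.16},{"slide":[0.238,0.481,0.03],"yaw":-0.16},{"slide":[0.238,0.481,0.03],"yaw":-0.16},{"slide":[0.238,0.481,0.03],"yaw":-0.16},{"slide":[0.238,0.481,0.03],"yaw":-0.16},{"slide":[0.238,0.481,0.03],"yaw":-0.16},{"slide":[0.238,0.481,0.03],"yaw":-0.16},{"slide":[0.238,0.481,0.03],"yaw":-0.16}]' 105
python3 - <<'E'
from h import *
shot('wrist','w1');shot('scene','s1')
print({k:np.round(v,3).tolist() for k,v in get_obs().items() if k!='tau'})
import workcell; print([n for n in dir(workcell) if n[0]!='_'])
E
```

```text
clock: 1.52
position: [0.4381, -0.1122, 0.2721]
ee_rot: [0.997, 0.082, -0.0, 0.0]
ft_force: [-0.1, -0.7, -0.3]
grip_width: 0.592
grasp_force: 0.0
{'clock': 1.617, 'joint_pos': [0.713, -0.044, -0.54, 1.819, -0.023, 1.36, -1.228], 'joint_velocities': [-0.002, 0.001, -0.004, -0.004, 0.001, 0.001, -0.001], 'position': [0.438, -0.112, 0.272], 'ee_rot': [0.997, 0.082, -0.0, 0.0], 'ft_force': [0.542, -0.632, 0.659], 'torque': [0.015, 0.017, -0.023], 'grasp_force': 0.0, 'grip_width': 0.585}
['MotionError', 'camera', 'get_obs', 'hand_in', 'tip_reach']
```

View pics/w1.png

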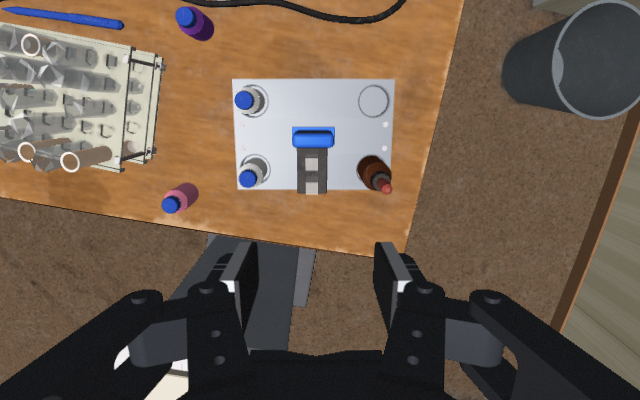

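The wrist view has the carrier square at (233–395, 79–190). The grip top is at (314,130–140), the block at columns 297–327 and rows 148–194, and the empty well at (373,100).

```bash
python3 - <<'E'
from h import *
import workcell
np.set_printoptions(precision=4,suppress=True)
print('tip_reach',workcell.tip_reach if not callable(workcell.tip_reach) else workcell.tip_reach())
c=load('w1');f=c['frame'];hsv=cv2.cvtColor(f,cv2.COLOR_RGB2HSV)
roi=np.zeros(f.shape[:2],bool);roi[60:205,215:410]=1
m=((hsv[...,1]<70)&(hsv[...,2]>120)&roi).astype(np.uint8)
m=cv2.morphologyEx(m,cv2.MORPH_OPEN,np.ones((3,3)))
k=max(cv2.findContours(m,0,2)[0],key=cv2.contourArea)
k=cv2.convexHull(k);rr=cv2.minAreaRect(k);print(rr)
B=cv2.boxPoints(rr);P=np.array([plane(c,*p,.018) for p in B]);print(P,P.mean(0),np.linalg.norm(np.diff(P,axis=0),axis=1))
dk=((hsv[...,2]<95)&(hsv[...,1]<110)&roi);dk[:145]=0;dk[:,:285]=0;dk[:,340:]=0
k=max(cv2.findContours(dk.astype(np.uint8),0,2)[0],key=cv2.contourArea);print('dark',cv2.boundingRect(k))
for r in (152,160,168,176,184,190): 
    q=np.where(dk[r])[0]; print(r,q.min(),q.max(),plane(c,q.min()-.5,r,.038),plane(c,q.max()+.5,r,.038))
bl=((abs(hsv[...,0].astype(int)-112)<14)&(hsv[...,1]>130)&roi);bl[:,:285]=0
k=max(cv2.findContours(bl.astype(np.uint8),0,2)[0],key=cv2.contourArea);x,y,w,h=cv2.boundingRect(k);print('blue',x,y,w,h)
for v in range(y,y+h,2): q=np.where(bl[v,285:340])[0]+285;print(v,q.min(),q.max(),f[v,314],plane(c,(q.min()+q.max())/2,v,.07))
E
```

```text
tip_reach 0.011
((313.0, 133.5), (111.0, 162.0), 90.0)
[[ 0.515  -0.0097  0.018 ]
 [ 0.5431 -0.1786  0.018 ]
 [ 0.425  -0.2048  0.018 ]
 [ 0.3948 -0.0227  0.018 ]] [ 0.4695 -0.1039  0.018 ] [0.1712 0.1209 0.1846]
dark (297, 148, 30, 45)
152 298 326 [ 0.4514 -0.0906  0.038 ] [ 0.4563 -0.1206  0.038 ]
160 297 326 [ 0.4428 -0.0908  0.038 ] [ 0.448 -0.122  0.038]
168 297 326 [ 0.4344 -0.0921  0.038 ] [ 0.4396 -0.1235  0.038 ]
176 298 326 [ 0.426  -0.0945  0.038 ] [ 0.4311 -0.125   0.038 ]
184 298 326 [ 0.4174 -0.0958  0.038 ] [ 0.4225 -0.1265  0.038 ]
190 297 326 [ 0.4106 -0.0957  0.038 ] [ 0.4159 -0.1276  0.038 ]
blue 292 127 43 21
127 293 333 [ 96 137 225] [ 0.4815 -0.1023  0.07  ]
129 292 334 [ 62 117 222] [ 0.4797 -0.1026  0.07  ]
131 292 334 [24 26 39] [ 0.4779 -0.1029  0.07  ]
133 292 334 [ 28  53 108] [ 0.476  -0.1032  0.07  ]
135 293 334 [ 46  99 206] [ 0.4743 -0.104   0.07  ]
137 293 333 [ 67 128 238] [ 0.4723 -0.1038  0.07  ]
139 292 333 [ 68 131 241] [ 0.4704 -0.1037  0.07  ]
141 293 333 [ 67 131 241] [ 0.4686 -0.1044  0.07  ]
143 293 333 [ 65 130 240] [ 0.4667 -0.1047  0.07  ]
145 293 332 [ 54 108 221] [ 0.4648 -0.1046  0.07  ]
147 297 327 [ 39  69 136] [ 0.4628 -0.1044  0.07  ]
```

```bash
python3 - <<'E'
from h import *
f=load('w1')['frame'][70:210,220:410]
cv2.imwrite('pics/w1c.png',cv2.resize(f,None,fx=4,fy=4,interpolation=cv2.INTER_CUBIC)[...,::-1])
E
```

```text
(no output)
```

View pics/w1c.png

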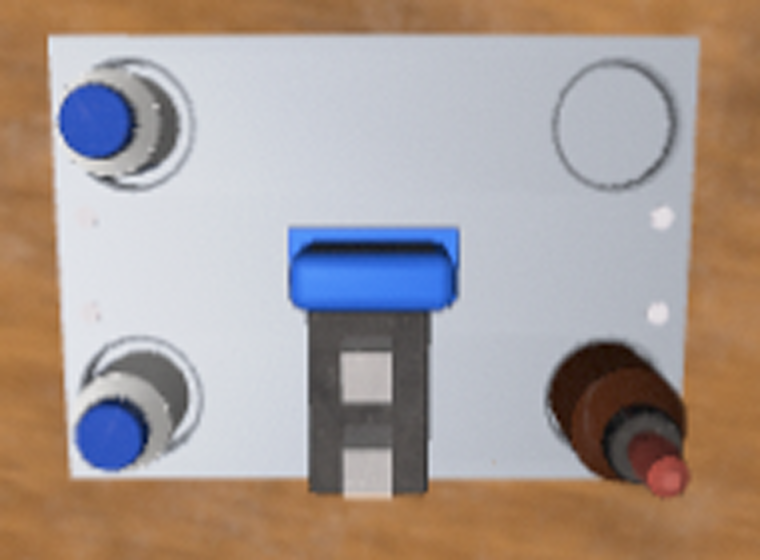

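The block base centre is about (0.436,-0.1085), which agrees with carrier centre (0.470,-0.104) minus 32 mm. I'll descend in stages.

```bash
python3 -m inch '[{"slide":[-0.002,0.0035,-0.03],"yaw":0},{"slide":[-0.002,0.0035,-0.06],"yaw":0},{"slide":[-0.002,0.0035,-0.09],"yaw":0},{"slide":[-0.002,0.0035,-0.12],"yaw":0},{"slide":[-0.002,0.0035,-0.14],"yaw":0},{"slide":[-0.002,0.0035,-0.16],"yaw":0},{"slide":[-0.002,0.0035,-0.17],"yaw":0},{"slide":[-0.002,0.0035,-0.18],"yaw":0},{"slide":[-0.002,0.0035,-0.185],"yaw":0},{"slide":[-0.002,0.0035,-0.19],"yaw":0},{"slide":[-0.002,0.0035,-0.19],"yaw":0},{"slide":[-0.002,0.0035,-0.19],"yaw":0}]'
python3 - <<'E'
from h import *
w=shot('wrist','w2');s=shot('scene','s2')
cv2.imwrite('pics/ws2.png',np.vstack([w['frame'][:300],cv2.resize(s['frame'][200:290,340:532],(640,300))])[...,::-1])
E
```

```text
clock: 2.62
position: [0.437, -0.1075, 0.0828]
ee_rot: [0.997, 0.083, 0.0, 0.0]
ft_force: [0.0, -0.2, -0.1]
grip_width: 0.586
grasp_force: 0.0
```

View pics/ws2.png

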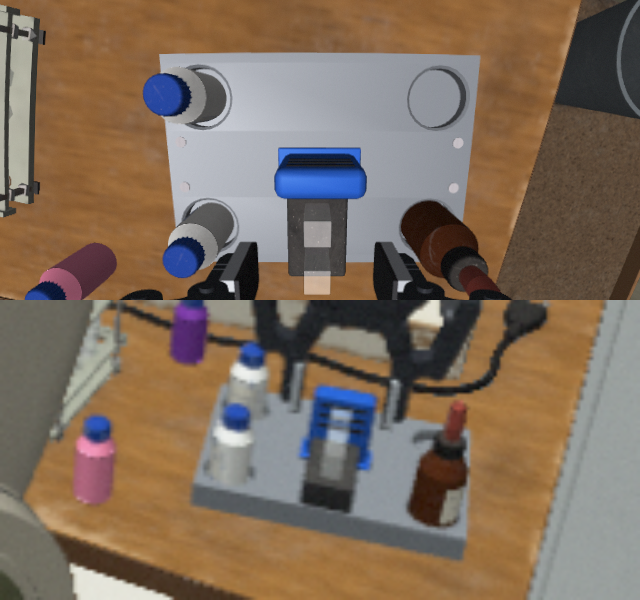

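The fingers (inner faces at columns 258 and 373) straddle the block (288–345) evenly, and the bottles are clear. I'll go down and close.

```bash
python3 -m inch '[{"slide":[0,0,-0.01],"yaw":0},{"slide":[0,0,-0.02],"yaw":0},{"slide":[0,0,-0.03],"yaw":0},{"slide":[0,0,-0.038],"yaw":0},{"slide":[0,0,-0.044],"yaw":0},{"slide":[0,0,-0.049],"yaw":0},{"slide":[0,0,-0.049],"yaw":0},{"slide":[0,0,-0.049],"yaw":0},{"slide":[0,0,-0.049],"yaw":0}]' && python3 -m inch '[{"slide":[0,0,0],"yaw":0},{"slide":[0,0,0],"yaw":0},{"slide":[0,0,0],"yaw":0},{"slide":[0,0,0],"yaw":0},{"slide":[0,0,0],"yaw":0},{"slide":[0,0,0],"yaw":0},{"slide":[0,0,0],"yaw":0},{"slide":[0,0,0],"yaw":0},{"slide":[0,0,0],"yaw":0},{"slide":[0,0,0],"yaw":0}]' 200 25
```

```text
clock: 3.47
position: [0.4369, -0.1075, 0.0336]
ee_rot: [0.997, 0.083, 0.0, 0.0]
ft_force: [-0.5, -0.4, -0.0]
grip_width: 0.592
grasp_force: 0.0
clock: 4.3
position: [0.4371, -0.1076, 0.0338]
ee_rot: [0.997, 0.083, 0.0, 0.0]
ft_force: [-0.6, -0.2, 6.7]
grip_width: 0.373
grasp_force: 25.5
```

Gripped at 31.7 mm. Next I'll lift straight up.

```bash
python3 -m inch '[{"slide":[0,0,0.003],"yaw":0},{"slide":[0,0,0.008],"yaw":0},{"slide":[0,0,0.016],"yaw":0},{"slide":[0,0,0.03],"yaw":0},{"slide":[0,0,0.05],"yaw":0},{"slide":[0,0,0.07],"yaw":0},{"slide":[0,0,0.095],"yaw":0},{"slide":[0,0,0.12],"yaw":0},{"slide":[0,0,0.145],"yaw":0},{"slide":[0,0,0.17],"yaw":0},{"slide":[0,0,0.195],"yaw":0},{"slide":[0,0,0.215],"yaw":0},{"slide":[0,0,0.23],"yaw":0},{"slide":[0,0,0.238],"yaw":0},{"slide":[0,0,0.24],"yaw":0},{"slide":[0,0,0.24],"yaw":0}]'
python3 - <<'E'
from h import *
np.set_printoptions(precision=3,suppress=True)
w=shot('wrist','w3');t=shot('top','t3');s=shot('scene','s3')
cv2.imwrite('pics/wt3.png',np.vstack([w['frame'],cv2.resize(t['frame'][160:260,170:470],(600,200)).copy() if 0 else cv2.copyMakeBorder(cv2.resize(t['frame'][160:255,170:470],(600,190)),0,0,0,40,0)])[...,::-1])
c=load('t0');f=c['frame']
for n,u,v,z in(('petri',188,232,.017),('tape',249,187,.018),('wash',195,172,.1),('spot',222,222,0),('spot2',225,210,0)):print(n,plane(c,u,v,z))
E
```

```text
clock: 5.63
position: [0.4366, -0.1073, 0.2734]
ee_rot: [0.997, 0.083, 0.0, 0.0]
ft_force: [-0.0, 0.1, -1.2]
grip_width: 0.374
grasp_force: 24.9
petri [0.384 0.531 0.017]
tape [0.507 0.364 0.018]
wash [0.537 0.491 0.1  ]
spot [0.411 0.442 0.   ]
spot2 [0.445 0.434 0.   ]
```

View pics/wt3.png

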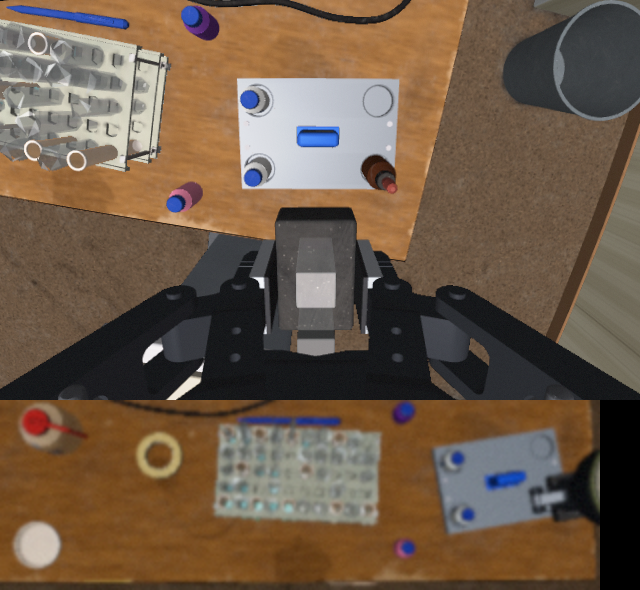

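The block is held cleanly, all three bottles are standing and the carrier hasn't moved. The clear spot between petri (0.384,0.531), tape (0.507,0.364) and wash bottle is about (0.43,0.435). I'll carry the block there over the rack.

```bash
python3 -m inch '[{"slide":[0,0.01,0],"yaw":0},{"slide":[0,0.03,0],"yaw":0.02},{"slide":[0,0.06,0],"yaw":0.04},{"slide":[0,0.09,0],"yaw":0.06},{"slide":[0,0.12,0],"yaw":0.08},{"slide":[0,0.15,0],"yaw":0.1},{"slide":[0,0.18,0],"yaw":0.12},{"slide":[0,0.21,0],"yaw":0.14},{"slide":[0,0.24,0],"yaw":0.16},{"slide":[0,0.27,0],"yaw":0.18},{"slide":[0,0.30,0],"yaw":0.2},{"slide":[0,0.33,0],"yaw":0.22},{"slide":[0,0.36,0],"yaw":0.24},{"slide":[0,0.39,0],"yaw":0.26},{"slide":[0,0.42,0],"yaw":0.28},{"slide":[-0.003,0.45,0],"yaw":0.3},{"slide":[-0.006,0.48,0],"yaw":0.3},{"slide":[-0.007,0.51,0],"yaw":0.3},{"slide":[-0.007,0.53,0],"yaw":0.3},{"slide":[-0.007,0.542,0],"yaw":0.3}]' && python3 -m inch '[{"slide":[0,0,0],"yaw":0},{"slide":[0,0,-0.02],"yaw":0},{"slide":[0,0,-0.045],"yaw":0},{"slide":[0,0,-0.07],"yaw":0},{"slide":[0,0,-0.095],"yaw":0},{"slide":[0,0,-0.12],"yaw":0},{"slide":[0,0,-0.14],"yaw":0},{"slide":[0,0,-0.16],"yaw":0},{"slide":[0,0,-0.175],"yaw":0},{"slide":[0,0,-0.185],"yaw":0},{"slide":[0,0,-0.19],"yaw":0},{"slide":[0,0,-0.19],"yaw":0}]'
python3 - <<'E'
from h import *
np.set_printoptions(precision=3,suppress=True)
w=shot('wrist','w4')['frame'];s=shot('scene','s4')['frame'];t=shot('top','t4')['frame']
cv2.imwrite('pics/m4.png',np.vstack([np.hstack([w[::2,::2],t[::2,::2]]),cv2.resize(s[100:300,100:420],(640,400))])[...,::-1]); print(get_obs()['joint_pos'])
E
```

```text
clock: 7.45
position: [0.4262, 0.4387, 0.2731]
ee_rot: [0.972, 0.234, -0.001, -0.001]
ft_force: [-0.5, -0.6, -0.3]
grip_width: 0.371
grasp_force: 24.9
clock: 8.45
position: [0.4293, 0.4344, 0.0828]
ee_rot: [0.973, 0.231, -0.0, 0.0]
ft_force: [-0.2, -0.2, -0.8]
grip_width: 0.368
grasp_force: 25.0
[-0.191  0.607 -0.896  1.634  0.51   1.15  -2.318]
```

View pics/m4.png

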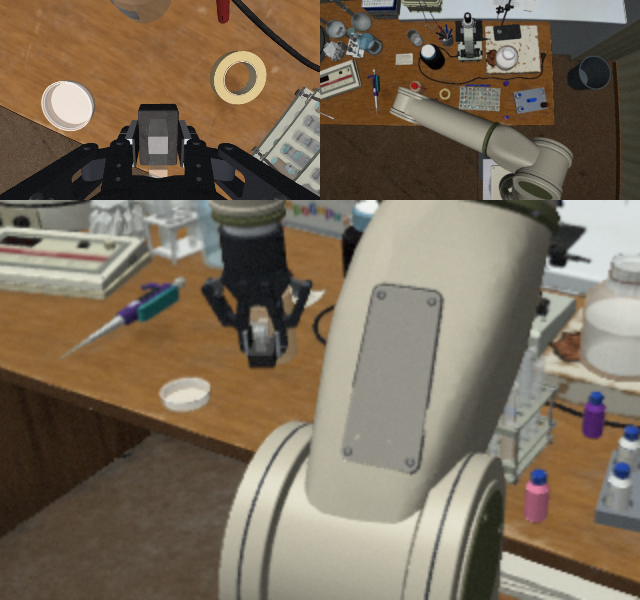

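The block hangs upright over open desk, with the petri, tape and rack all clear. I'll lower it slowly.

```bash
python3 -m inch '[{"slide":[0,0,-0.012],"yaw":0},{"slide":[0,0,-0.025],"yaw":0},{"slide":[0,0,-0.037],"yaw":0},{"slide":[0,0,-0.047],"yaw":0},{"slide":[0,0,-0.055],"yaw":0},{"slide":[0,0,-0.06],"yaw":0},{"slide":[0,0,-0.0625],"yaw":0},{"slide":[0,0,-0.0645],"yaw":0},{"slide":[0,0,-0.0655],"yaw":0},{"slide":[0,0,-0.0655],"yaw":0},{"slide":[0,0,-0.0655],"yaw":0}]'
```

```text
clock: 9.52
position: [0.4298, 0.4347, 0.0182]
ee_rot: [0.973, 0.231, 0.0, -0.0]
ft_force: [0.4, -0.0, -0.9]
grip_width: 0.367
grasp_force: 25.0
```

```bash
python3 -m inch '[{"slide":[0,0,-0.001],"yaw":0},{"slide":[0,0,-0.002],"yaw":0},{"slide":[0,0,-0.002],"yaw":0},{"slide":[0,0,-0.002],"yaw":0}]'
```

```text
clock: 9.85
position: [0.4298, 0.4347, 0.016]
ee_rot: [0.973, 0.231, 0.0, -0.0]
ft_force: [0.8, 0.2, 0.2]
grip_width: 0.373
grasp_force: 25.0
```

```bash
python3 -m inch '[{"slide":[0,0,-0.001],"yaw":0},{"slide":[0,0,-0.001],"yaw":0},{"slide":[0,0,-0.001],"yaw":0}]'
```

```text
clock: 10.1
position: [0.4298, 0.4347, 0.0159]
ee_rot: [0.973, 0.231, 0.0, 0.0]
ft_force: [-2.5, -4.5, 10.7]
grip_width: 0.366
grasp_force: 26.3
```

It's on the desk, so I'll release it and retreat upward.

```bash
python3 -m inch '[{"slide":[0,0,0.001],"yaw":0},{"slide":[0,0,0.001],"yaw":0},{"slide":[0,0,0.001],"yaw":0},{"slide":[0,0,0.001],"yaw":0},{"slide":[0,0,0.001],"yaw":0},{"slide":[0,0,0.001],"yaw":0}]' 105 && python3 -m inch '[{"slide":[0,0,0.005],"yaw":0},{"slide":[0,0,0.015],"yaw":0},{"slide":[0,0,0.03],"yaw":0},{"slide":[0,0,0.05],"yaw":0},{"slide":[0,0,0.08],"yaw":0},{"slide":[0,0,0.11],"yaw":0},{"slide":[0,0,0.14],"yaw":0},{"slide":[0,0,0.17],"yaw":0},{"slide":[0,0,0.2],"yaw":0},{"slide":[0,0,0.23],"yaw":0},{"slide":[0,0,0.25],"yaw":0},{"slide":[0,0,0.26],"yaw":0},{"slide":[0,0,0.26],"yaw":0}]'
python3 - <<'E'
from h import *
w=shot('wrist','w5')['frame'];s=shot('scene','s5')['frame']
cv2.imwrite('pics/m5.png',np.vstack([w[:300],cv2.resize(s[170:320,180:500],(640,300))])[...,::-1])
E
```

```text
clock: 10.6
position: [0.4296, 0.4345, 0.0157]
ee_rot: [0.973, 0.231, -0.0, 0.0]
ft_force: [0.8, -0.7, -0.1]
grip_width: 0.592
grasp_force: 0.0
clock: 11.68
position: [0.4297, 0.4355, 0.2791]
ee_rot: [0.973, 0.231, 0.002, -0.001]
ft_force: [0.5, 0.4, -0.6]
grip_width: 0.584
grasp_force: 0.0
```

View pics/m5.png

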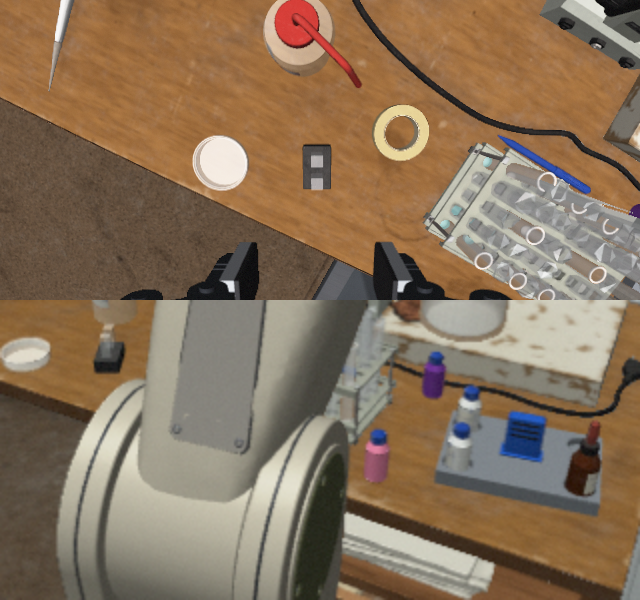

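The block now stands upright and alone, with the petri, tape and wash bottle untouched and the three bottles still in the carrier. I'll move above the grip, turning by +1.27 rad.

```bash
python3 -m inch '[{"slide":[0,-0.01,0],"yaw":0.03},{"slide":[0,-0.03,0],"yaw":0.08},{"slide":[0,-0.06,0],"yaw":0.15},{"slide":[0.005,-0.09,0],"yaw":0.23},{"slide":[0.01,-0.12,0],"yaw":0.31},{"slide":[0.015,-0.15,0],"yaw":0.39},{"slide":[0.02,-0.18,0],"yaw":0.47},{"slide":[0.02,-0.21,0],"yaw":0.55},{"slide":[0.025,-0.24,0],"yaw":0.63},{"slide":[0.03,-0.27,0],"yaw":0.71},{"slide":[0.03,-0.30,0],"yaw":0.79},{"slide":[0.035,-0.33,0],"yaw":0.87},{"slide":[0.035,-0.36,0],"yaw":0.95},{"slide":[0.04,-0.39,0],"yaw":1.03},{"slide":[0.04,-0.42,0],"yaw":1.1},{"slide":[0.04,-0.45,0],"yaw":1.17},{"slide":[0.04,-0.48,0],"yaw":1.23},{"slide":[0.04,-0.51,0],"yaw":1.26},{"slide":[0.04,-0.53,0],"yaw":1.27},{"slide":[0.04,-0.5385,0],"yaw":1.27}]' && python3 -m inch '[{"slide":[0,0,0],"yaw":0},{"slide":[0,0,-0.015],"yaw":0},{"slide":[0,0,-0.035],"yaw":0},{"slide":[0,0,-0.055],"yaw":0},{"slide":[0,0,-0.075],"yaw":0},{"slide":[0,0,-0.09],"yaw":0},{"slide":[0,0,-0.1],"yaw":0},{"slide":[0,0,-0.1],"yaw":0},{"slide":[0,0,-0.1],"yaw":0}]'
python3 - <<'E'
from h import *
w=shot('wrist','w6');print(proj(w,[.4695,-.104,.07]),get_obs()['joint_pos'].round(2))
E
```

```text
clock: 13.45
position: [0.4684, -0.1075, 0.274]
ee_rot: [0.648, 0.762, -0.001, -0.001]
ft_force: [-0.6, -0.5, 0.5]
grip_width: 0.585
grasp_force: 0.0
clock: 14.2
position: [0.4696, -0.1029, 0.1759]
ee_rot: [0.646, 0.764, 0.0, -0.0]
ft_force: [0.5, 0.1, 0.5]
grip_width: 0.588
grasp_force: 0.0
[316.06567514 202.76671896] [ 0.96  0.15 -0.89  1.88  0.13  1.17  0.19]
```

View pics/w6.png

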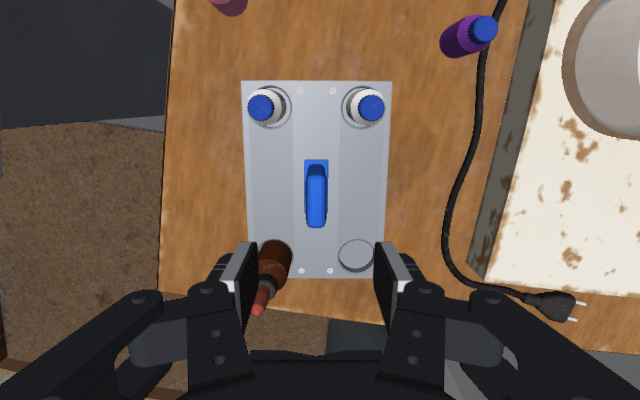

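The grip top is at columns 306–327, rows 166–228, with all bottles in place. Now I'll refine its centre and yaw.

```bash
python3 - <<'E'
from h import *
np.set_printoptions(precision=4,suppress=True)
c=load('w6');f=c['frame'];hsv=cv2.cvtColor(f,cv2.COLOR_RGB2HSV)
bl=((abs(hsv[...,0].astype(int)-112)<14)&(hsv[...,1]>120));bl[:150]=0;bl[240:]=0;bl[:,:295]=0;bl[:,340:]=0
for v in range(160,230,6):
    q=np.where(bl[v])[0]; 
    if len(q): print(v,q.min(),q.max(),plane(c,(q.min()+q.max())/2,v,.07))
m=((hsv[...,1]<70)&(hsv[...,2]>120)).astype(np.uint8)
for v in (130,150,180,200,220):
    q=np.where(m[v,235:400])[0]+235;a,b=plane(c,q.min()-.5,v,.018),plane(c,q.max()+.5,v,.018);print('plate',q.min(),q.max(),(a+b)/2,np.linalg.norm(a-b),np.degrees(np.arctan2(*(b-a)[1::-1])))
for v in (171,221,224,228): print(v,plane(c,316.5,v,.07))
E
```

```text
160 305 327 [ 0.4644 -0.074   0.07  ]
166 304 327 [ 0.4647 -0.0781  0.07  ]
172 304 327 [ 0.4654 -0.0823  0.07  ]
178 304 327 [ 0.4661 -0.0864  0.07  ]
184 304 327 [ 0.4668 -0.0907  0.07  ]
190 304 327 [ 0.4676 -0.0949  0.07  ]
196 304 327 [ 0.4683 -0.0992  0.07  ]
202 304 327 [ 0.469  -0.1035  0.07  ]
208 305 327 [ 0.4701 -0.1078  0.07  ]
214 307 325 [ 0.4708 -0.1122  0.07  ]
220 307 325 [ 0.4716 -0.1167  0.07  ]
226 308 322 [ 0.4716 -0.1213  0.07  ]
plate 243 389 [ 0.4616 -0.0574  0.018 ] 0.12054600154452205 9.581266916506591
plate 244 388 [ 0.4643 -0.0736  0.018 ] 0.12052709361119632 9.584742272081952
plate 245 386 [ 0.4681 -0.0988  0.018 ] 0.12059792340124754 9.58954371099411
plate 246 385 [ 0.4711 -0.1162  0.018 ] 0.12071344409564853 9.593929348809002
plate 247 384 [ 0.4741 -0.1341  0.018 ] 0.12088670088568215 9.598453017775073
171 [ 0.466  -0.0815  0.07  ]
221 [ 0.4721 -0.1174  0.07  ]
224 [ 0.4725 -0.1196  0.07  ]
228 [ 0.473  -0.1226  0.07  ]
```

TCP (0.4696,-0.1029) and yaw 99.6° already match the grip, so I'll descend to z 0.047 and pinch.

```bash
python3 -m inch '[{"slide":[0,0,-0.015],"yaw":0},{"slide":[0,0,-0.035],"yaw":0},{"slide":[0,0,-0.055],"yaw":0},{"slide":[0,0,-0.075],"yaw":0},{"slide":[0,0,-0.09],"yaw":0},{"slide":[0,0,-0.103],"yaw":0},{"slide":[0,0,-0.114],"yaw":0},{"slide":[0,0,-0.122],"yaw":0},{"slide":[0,0,-0.128],"yaw":0},{"slide":[0,0,-0.128],"yaw":0},{"slide":[0,0,-0.128],"yaw":0}]' && python3 -m inch '[{"slide":[0,0,0],"yaw":0},{"slide":[0,0,0],"yaw":0},{"slide":[0,0,0],"yaw":0},{"slide":[0,0,0],"yaw":0},{"slide":[0,0,0],"yaw":0},{"slide":[0,0,0],"yaw":0},{"slide":[0,0,0],"yaw":0},{"slide":[0,0,0],"yaw":0},{"slide":[0,0,0],"yaw":0},{"slide":[0,0,0],"yaw":0},{"slide":[0,0,0],"yaw":0},{"slide":[0,0,0],"yaw":0}]' 255 70
```

```text
clock: 15.17
position: [0.4699, -0.1039, 0.0481]
ee_rot: [0.646, 0.763, 0.0, 0.0]
ft_force: [-0.1, 0.2, 0.1]
grip_width: 0.59
grasp_force: 0.0
clock: 16.17
position: [0.4701, -0.1041, 0.0485]
ee_rot: [0.646, 0.763, 0.0, 0.001]
ft_force: [-1.2, -0.3, 5.7]
grip_width: 0.154
grasp_force: 69.3
```

Pinched at about 13 mm with 69 N. I'll lift a little first and check.

```bash
python3 -m inch '[{"slide":[0,0,0.001],"yaw":0},{"slide":[0,0,0.003],"yaw":0},{"slide":[0,0,0.006],"yaw":0},{"slide":[0,0,0.01],"yaw":0},{"slide":[0,0,0.014],"yaw":0},{"slide":[0,0,0.018],"yaw":0},{"slide":[0,0,0.02],"yaw":0},{"slide":[0,0,0.02],"yaw":0},{"slide":[0,0,0.02],"yaw":0}]'
python3 - <<'E'
from h import *
w=shot('wrist','w7')['frame'];s=shot('scene','s7')['frame']
cv2.imwrite('pics/m7.png',np.vstack([w[:300],cv2.resize(s[190:290,340:553],(640,300))])[...,::-1])
E
```

```text
clock: 16.92
position: [0.4697, -0.104, 0.0679]
ee_rot: [0.646, 0.763, 0.0, 0.0]
ft_force: [1.3, -0.5, -4.6]
grip_width: 0.154
grasp_force: 68.2
```

View pics/m7.png

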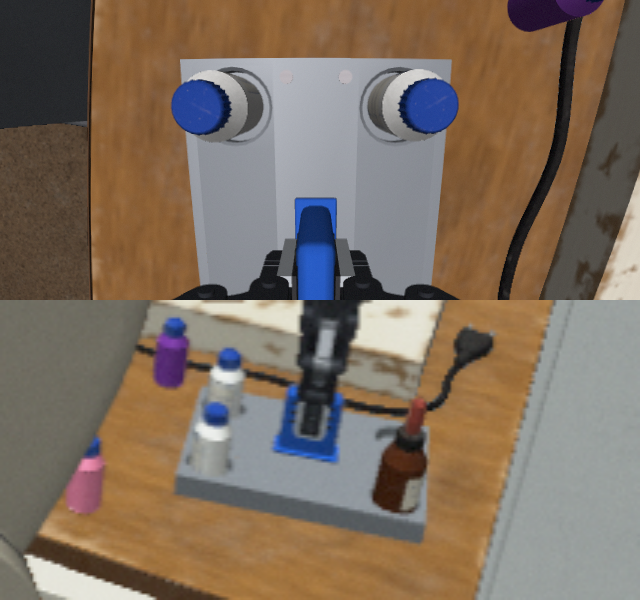

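The carrier (4.6 N) has left the desk level, with all three bottles standing. I'll continue to 15 cm.

```bash
python3 -m inch '[{"slide":[0,0,0.002],"yaw":0},{"slide":[0,0,0.006],"yaw":0},{"slide":[0,0,0.012],"yaw":0},{"slide":[0,0,0.02],"yaw":0},{"slide":[0,0,0.03],"yaw":0},{"slide":[0,0,0.04],"yaw":0},{"slide":[0,0,0.05],"yaw":0},{"slide":[0,0,0.06],"yaw":0},{"slide":[0,0,0.07],"yaw":0},{"slide":[0,0,0.08],"yaw":0},{"slide":[0,0,0.09],"yaw":0},{"slide":[0,0,0.1],"yaw":0},{"slide":[0,0,0.11],"yaw":0},{"slide":[0,0,0.118],"yaw":0},{"slide":[0,0,0.124],"yaw":0},{"slide":[0,0,0.128],"yaw":0},{"slide":[0,0,0.13],"yaw":0},{"slide":[0,0,0.131],"yaw":0},{"slide":[0,0,0.131],"yaw":0},{"slide":[0,0,0.131],"yaw":0}]' && python3 -m inch '[{"slide":[0,0,0],"yaw":0},{"slide":[0,0,0],"yaw":0},{"slide":[0,0,0],"yaw":0},{"slide":[0,0,0],"yaw":0},{"slide":[0,0,0],"yaw":0},{"slide":[0,0,0],"yaw":0}]'
python3 - <<'E'
from h import *
w=shot('wrist','w8')['frame'];s=shot('scene','s8')['frame'];w7=load('w7')['frame']
print('wrist change upper plate',np.abs(w[60:280,200:430].astype(int)-w7[60:280,200:430]).mean())
cv2.imwrite('pics/m8.png',np.vstack([w[:250],cv2.resize(s[120:290,190:563],(640,292))])[...,::-1])
E
```

```text
clock: 18.68
position: [0.4694, -0.1039, 0.1985]
ee_rot: [0.646, 0.763, -0.0, -0.0]
ft_force: [1.0, -0.8, -5.2]
grip_width: 0.151
grasp_force: 68.2
clock: 19.18
position: [0.4696, -0.1039, 0.1988]
ee_rot: [0.646, 0.763, 0.0, 0.0]
ft_force: [-0.3, 0.1, -4.5]
grip_width: 0.154
grasp_force: 68.3
wrist change upper plate 6.010810276679842
```

View pics/m8.png

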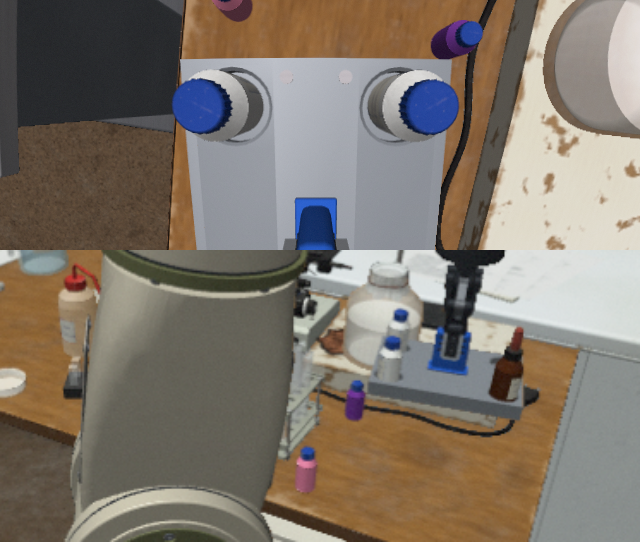

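The carrier is held level and still, 15 cm up, with its position in the wrist view unchanged. All three bottles are in their wells, and the block stands on the desk.

```bash
python3 -c "
from workcell import *
print(hand_in())"
```

```text
the job is handed in; nothing more can be done
None
```

The job is handed in: the cuvette block stands upright by itself on the open desk, and the arm is holding the carrier level and still about 15 cm up with its three bottles in their wells, with the tape, wash bottle and dish untouched.

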